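Unlock the tab-lock knob and open the stock box

TASK

Open the blue stock box for the count: gently pinch both orange tabs of its knob, turn the knob counter-clockwise (seen from above) until you feel it meet its end stop without forcing it beyond, and let the tabs spring back out so that the knob stays caught there. Then slide the metal cover with the black grip fully open, away from the knob, and let go; do not disturb the packs, tubs and tape around.

Things in the scene. Friction and masses are not known exactly. Their poses are not given: they have to be found in the camera images.
- stock_box: Fixed blue steel box 200 (x) x 300 (y) x 100 mm high, origin at the centre of its underside, z up. The +y end of its top (y 35 to 150) is a grey lock panel, top face at z = 100 mm, with the knob on it at x = 0, y = 85. The rest is an opening closed by the metal cover; two thin rails carry the opened cover out to y = -262 mm.
- knob_grip (a point): Point on the knob's vertical axis, 38 mm above the lock panel, the height to pinch at. Turns with the knob: its x axis points from the axis to tab_a, -x to tab_b, z up; the steel locking arm points to -y. The knob is black, 39 mm across, 49 mm high, with an orange tab on each side.
- collar: Fixed dark steel collar around the foot of the knob, 81 mm across and 10 mm high, origin on the knob's axis at the panel's height, axes as the box's. The knob's steel locking arm, 12 mm wide, passes over it, its top 18 mm above the panel, and reaches 74 mm from the axis to hook behind a brass keeper on the cover.
- tab_a: Orange spring tab at the +x side of the knob. Its origin is on the knob's axis at the panel's height and its x axis points outward to the tab. Outer face flat, upright, 24 mm wide, from 16 to 48 mm above the panel, 29 mm from the axis when out (so 58 mm over both tabs). Squeezing one tab more than 25 N breaks it.
- tab_b: The same tab on the opposite (-x) side of the knob; origin on the knob's axis at the panel's height, x axis outward to this tab.
- tab_a_press (a joint): How far tab_a is pressed in, 0 to 0.006 m; the spring pushes it out with 2 N at 0 and 5 N at 6 mm. At 0 its tooth sits in a slot of the collar and the knob cannot turn; both tabs must be in more than about 3.6 mm to turn it. Away from the slots the collar holds a released tab in by about 3.5 mm; it springs out to 0 again only in the open catch.
- tab_b_press (a joint): The same for tab_b.
- knob_turn (a joint): Knob angle in rad, 0 = locked (tabs along the box's x axis), grows counter-clockwise seen from above. Turning takes about 0.05 N m. The open catch is set differently on every box, its stop between 0.87 and 1.37 rad, and is to be found by feel: there the teeth meet a springy end stop, and tabs released against the stop (or up to about 0.05 rad short of it) snap out into the catch.
- catch_push (a joint): How far the end stop is pushed beyond its rest, rad, 0 when untouched. It yields 0.01 rad per 0.05 N m of turning moment; more than 0.06 rad (0.3 N m) strips it.
- cover_slide (a joint): Travel of the metal cover, 0 shut to 0.100 m fully open, towards the box's -y. Friction about 2.5 N. While the knob is locked its arm hooks the cover and it moves less than 4 mm.
- cover_grip (a point): Middle of the upright black grip on the cover, 26 mm above the cover's top face (which is 106 mm above the table). Grip: 70 mm along the box's x, 14 mm along y, 38 mm tall (top at 144 mm). Axes as the box's; moves with the cover. With the box shut it is at x = 0, y = -55, z = 132 mm in the box's frame.
- carton_blue: Bystander: white carton with a blue band, 50 x 90 x 60 mm high, behind the box. Origin at the centre of its underside.
- amber_bottle: Bystander: amber jar, 48 mm across, 90 mm high, behind the box. Origin under its centre.
- carton_white: Bystander: white carton with a green band, 60 x 70 x 45 mm high, behind the box. Origin under its centre.
- tape_roll: Bystander: roll of packing tape, 80 mm across, 48 mm high, in front of the box. Origin under its centre.
- pill_tub: Bystander: white tub with a red lid, 50 mm across, 60 mm high, in front of the box. Origin under its centre.
- vial_pack: Bystander: small white and red pack, 26 x 42 x 22 mm high, lying on the lock panel's near outer corner. Origin under its centre.

How it is judged (in metres and radians):
On the way, in this order (a step that is already met when the one before it is completed fails the run):
1. both tabs are pinched in by more than 3.5 mm (value of joint each of tab_a_press, tab_b_press above 0.0035 m), for 0.1 s.
2. the knob is turned to the open catch and both tabs have sprung out there, with the cover still shut (value of joint knob_turn above 0.75 rad and value of joint each of tab_a_press, tab_b_press below 0.0015 m and value of joint cover_slide below 0.01 m), for 0.2 s.
3. the cover is slid fully open (value of joint cover_slide above 0.092 m), for 0.2 s.
At the end, for the whole second after the job is handed in: The knob stands in its open catch (turned more than 0.75 rad, both tabs out to within 1.5 mm) and the cover is at rest, open by more than 92 of its 100 mm (value of joint knob_turn above 0.75 rad and value of joint each of tab_a_press, tab_b_press below 0.0015 m and value of joint cover_slide above 0.092 m and velocity of joint cover_slide below 0.01 m/s); the robot touches nothing.
It fails at once if the knob is forced beyond its end stop (stop pushed more than 0.06 rad) (value of joint catch_push above 0.06 rad).
It fails at once if a tab is squeezed with more than 25 N (contact force between the fingers and tab_a above 25 N or contact force between the fingers and tab_b above 25 N).
It fails at once if a bystander is moved more than 30 mm (distance of any of carton_blue, amber_bottle, carton_white, tape_roll, pill_tub, vial_pack from where it was at the start of the episode above 0.03 m).
It also fails if it takes over 64 s, if anything falls off the work surface, if the arm or the gripper's body presses on something with over 40 N, if the wrist force passes 120 N, or if a joint passes its speed limit or range.

ROBOT

A 6-joint arm with a two-finger parallel gripper is mounted at the origin on the work surface. World frame = base frame: x ahead of the robot, y to its left, z up, the work surface at z = 0. Lengths are in mm, angles in rad, forces in N, time in s.
With the tool pointing down it reaches from about 400 to 825 mm from the base axis. Payload 7 kg.
Tool frame: the origin (TCP) lies at the very end of the fingers, on their centre line; the grasp point (between the pads) lies 19 mm behind it; z points along the fingers, y is the line along which they close (so a half turn about z gives the same grasp; the last joint's range is limited). The gripper opens to 88 mm and grips with 3 to 60 N. Pads are 19 mm wide; open, the fingers measure 130 mm over their backs; the gripper's body (78 mm by 193 mm) begins 47 mm behind the grasp point.
Start: joints at [1.544, 0.359, 0.012, 0, -1.224, -0.288], TCP at [209.006, 641.803, 189.161] pointing down, gripper open.
Joint ranges: [-3.07, 3.07], [-1.43, 2.12], [-1.02, 1.25], [-3.03, 1.67], [-3.05, -0], [-3.03, 3.03]. Speed limits (rad/s): [2.39, 2.39, 3.01, 3.14, 3.14, 3.14].

INTERFACE

Orientations are given as a unit quaternion [x, y, z, w].
In Python, from plant import bot gives the robot as it stands. Calls block until the motion is done:
- bot.move_ptp(position, orientation): joint-space move of the TCP to a pose.
- bot.line_to(position, velocity=150, ori=None): straight line of the TCP; ori=None keeps the orientation; velocity is the mean speed in mm/s.
- bot.move_joints(angles): joint-space move.
- bot.move_gripper(opening, force=None): finger opening in mm; force is the grip in N (None keeps the last); returns when the fingers have stopped.
- bot.pause(seconds).
- bot.solve_ik(position, orientation): joint angles nearest the present ones, or None.
- bot.read_state(): the state.
- bot.camera(name): name is "side" or "top" or "wrist"; returns the picture (480x640x3 uint8, red, green, blue); there is no depth.
- bot.get_calibration(name): a dict with "fx", "fy", "cx", "cy" (pixels), "view" (4x4, takes a point from world to camera coordinates); the wrist camera has in their place "T_tool_cam" (4x4, takes a point from camera to tool coordinates, whose origin is the TCP and whose axes are the flange's). Camera axes: x right, y up, looking along -z (the intrinsics and any distortion apply to the point x, -y, -z); pixel columns grow to the right and rows downward; lengths in mm; the calibration is good to about 2 mm. A picture is of the moment at which its call begins: read the wrist's pose just before it. get_calibration takes no time and is no camera call.
A pose or a line that the arm cannot do raises bot.Unreachable and nothing moves.
- bot.close_job(): hands the job in; it is judged then, once.
The state is a dict: "t": time; "joint_pos": joint angles; "qvel": joint speeds; "tau": joint torques, N m; "tcp_pos": TCP position; "eef_rot": TCP orientation; "contact_force": force on the tool from outside, world axes, zero at the start; "moment": the same for the moment, N m; "width": finger opening in mm; "finger_force": force on a finger pad.
Only numpy, scipy, OpenCV 4.12 (cv2) and the standard library are available. Lean on these libraries where they do the work, as an engineer would, in place of code of your own. Each camera call takes 0.05 s, during which the arm holds its last target. There are 200 camera calls.

## Working session

There is one attempt and no reset: what is moved stays moved. The work goes in short steps, each a Python script; the robot and the scene stay as the last script left them, time stands still between calls to the robot, and variables do not carry over. Pictures are saved under pics/ and viewed, at most 10 in all, crops included, and the job is handed in when it is done.

```bash
ls; mkdir -p pics; python3 - <<'E'
from plant import bot
import cv2,numpy as np
for n in("top","side"):
    im=bot.camera(n); cv2.imwrite(f"pics/{n}0.png",im[:,:,::-1]); 
    np.set_printoptions(suppress=True,precision=4)
    print(n,bot.get_calibration(n))
print(bot.get_calibration("wrist")); print(bot.read_state())
E
```

```text
pics
top {'fx': 481.0641464758545, 'fy': 481.0641464758545, 'cx': 326.3980631066273, 'cy': 251.0336913221877, 'view': array([[  -0.0031,   -0.9995,    0.0322,   41.7994],
       [   0.9867,    0.0022,    0.1623, -587.7775],
       [  -0.1623,    0.0322,    0.9862, -744.6207],
       [   0.    ,    0.    ,    0.    ,    1.    ]])}
side {'fx': 624.1776069113971, 'fy': 624.1776069113971, 'cx': 305.3493992427851, 'cy': 244.4412766656627, 'view': array([[   0.788 ,   -0.6157,    0.0014, -414.8276],
       [   0.3262,    0.4193,    0.8472, -308.3341],
       [  -0.5222,   -0.6671,    0.5312, -607.8497],
       [   0.    ,    0.    ,    0.    ,    1.    ]])}
{'fx': 359.03743726402894, 'fy': 359.03743726402894, 'cx': 322.9902889598026, 'cy': 235.69628181192928, 'T_tool_cam': array([[   0.0004,    0.9543,    0.2989,   81.8614],
       [   1.    ,   -0.0008,    0.0013,   -0.3605],
       [   0.0015,    0.2989,   -0.9543, -195.4572],
       [   0.    ,    0.    ,    0.    ,    1.    ]])}
{'t': 0.1, 'joint_pos': array([ 1.5441,  0.3594,  0.0112, -0.0003, -1.2241, -0.2881]), 'qvel': array([-0.0024, -0.003 ,  0.0018,  0.0004,  0.0015,  0.0001]), 'tau': array([ -0.0013, -58.4165,  29.3752,   7.0157,   0.0102,  -0.0001]), 'tcp_pos': array([208.8851, 641.3568, 188.3021]), 'eef_rot': array([ 0.9876, -0.1568, -0.    ,  0.0008]), 'contact_force': array([-0.0906,  0.6738, -0.4188]), 'moment': array([-0.0114, -0.0141, -0.0008]), 'finger_force': 0.0, 'width': 87.59403711137716}
```

View pics/top0.png

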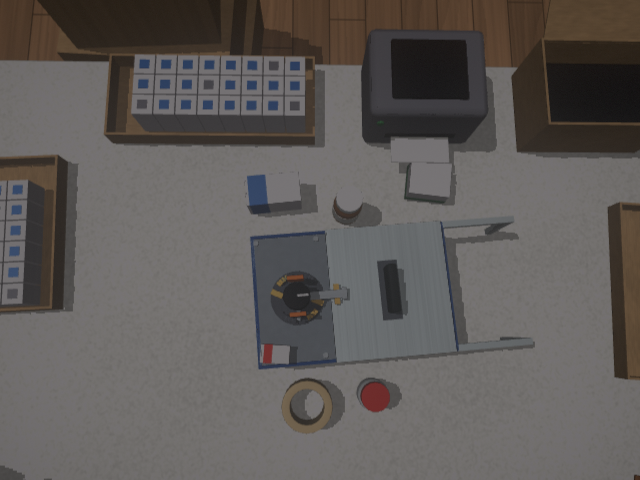

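View pics/side0.png

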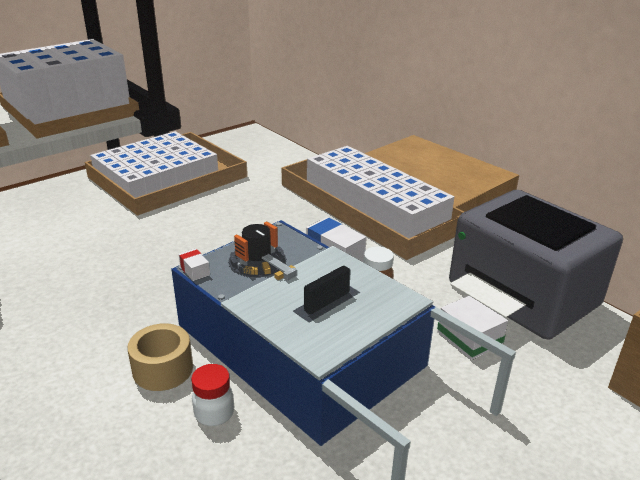

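The top view shows the box with its +y end to the image left. The knob is at about (297,296), with orange tabs at (295,278) and (298,314), and the black grip is at about (392,289). The panel corners are at about (252,237) and (257,367), and the vial pack is at (277,354). The side view shows the knob at (257,243) and the grip at (327,289).

```bash
cat > h.py <<'E'
from plant import bot
import cv2,numpy as np
from scipy.spatial.transform import Rotation as R
np.set_printoptions(suppress=True,precision=3)
def cam(n,st=None):
    c=bot.get_calibration(n)
    if n!="wrist": V=np.linalg.inv(c["view"])
    else:
        T=np.eye(4);T[:3,:3]=R.from_quat(st["eef_rot"]).as_matrix();T[:3,3]=st["tcp_pos"];V=T@c["T_tool_cam"]
    return c,V
def ray(n,uv,st=None):
    c,V=cam(n,st); d=np.array([(uv[0]-c["cx"])/c["fx"],-(uv[1]-c["cy"])/c["fy"],-1])
    return V[:3,3],V[:3,:3]@d
def onz(n,uv,z,st=None):
    o,d=ray(n,uv,st); return o+d*(z-o[2])/d[2]
def tri(*rs):
    A=0;b=0
    for o,d in rs:
        d=d/np.linalg.norm(d);P=np.eye(3)-np.outer(d,d);A=A+P;b=b+P@o
    return np.linalg.solve(A,b)
def blobs(mask,amin):
    n,l,s,c=cv2.connectedComponentsWithStats(mask.astype(np.uint8))
    return [(c[i],s[i],l==i) for i in range(1,n) if s[i][4]>=amin]
def down(yaw): # tool z down, tool y (closing line) at angle yaw in world
    y=np.array([np.cos(yaw),np.sin(yaw),0]);z=np.array([0,0,-1.]);x=np.cross(y,z)
    return R.from_matrix(np.c_[x,y,z]).as_quat()
def orange(im):
    h=cv2.cvtColor(im,cv2.COLOR_RGB2HSV); return (h[...,0]<14)&(h[...,1]>150)&(h[...,2]>90)
E
python3 - <<'E'
from h import *
for n in("top","side"):
    im=cv2.imread(f"pics/{n}0.png")[:,:,::-1].copy()
    for c,s,m in blobs(orange(im),12): print(n,c,s,onz(n,c,147))
    h=im.max(2)<45
    for c,s,m in blobs(h,80): print(' dark',n,c,s)
for uv in((252,237),(257,367)): print(onz("top",uv,100))
for uv in((442,222),(457,349),(327,230),(336,362)): print(onz("top",uv,106))
st=bot.read_state()
im=bot.camera("wrist");cv2.imwrite("pics/w0.png",im[:,:,::-1])
for c,s,m in blobs(orange(im),30): print('w',c,s,onz("wrist",c,147,st))
E
```

```text
top [294.459 276.973] [287 276  16   3  37] [533.951  90.299 147.   ]
top [297.488 313.651] [290 312  16   4  43] [482.242  85.658 147.   ]
top [374.972 396.938] [362 383  27  28 578] [368.624 -21.281 147.   ]
 dark top [130.721  18.2  ] [  38    0  183   47 6130]
 dark top [238.037  26.274] [230   0  17  54 678]
 dark top [257.697  29.68 ] [252   0  12  55 363]
 dark top [429.12   68.898] [ 391   39   78   61 4547]
 dark top [365.279  77.678] [362  42   7  68 348]
 dark top [594.818  83.331] [ 546   42   94   80 6831]
 dark top [114.049  71.448] [110  56  10  32 163]
 dark top [425.086 126.641] [ 369  114  117   29 2256]
 dark top [614.694 129.023] [582 125  58  14 301]
 dark top [391.917 288.72 ] [384 264  17  49 611]
 dark top [296.675 296.365] [283 282  29  30 603]
side [272.272 233.367] [264 222  13  25 158] [522.268  67.931 147.   ]
side [241.61  247.188] [235 235  14  26 223] [470.191  63.981 147.   ]
side [187.491 256.349] [180 250  20  21 106] [403.504  88.079 147.   ]
side [209.607 380.629] [ 191  364   38   35 1032] [ 311.773 -122.183  147.   ]
 dark side [91.238 19.521] [ 81   0  21  43 555]
 dark side [151.818  80.368] [ 127    0   54  137 3132]
 dark side [112.628 143.404] [107 139  13  10  94]
 dark side [541.235 222.197] [ 486  195  110   56 3103]
 dark side [256.929 241.633] [242 224  29  37 719]
 dark side [500.209 285.931] [465 264  69  45 465]
 dark side [325.972 289.685] [ 304  266   45   48 1338]
[600.712 157.446 100.   ]
[406.129 145.862 100.   ]
[ 624.157 -136.003  106.   ]
[ 431.031 -150.283  106.   ]
[610.844  42.423 106.   ]
[413.093  29.854 106.   ]
```

View pics/w0.png

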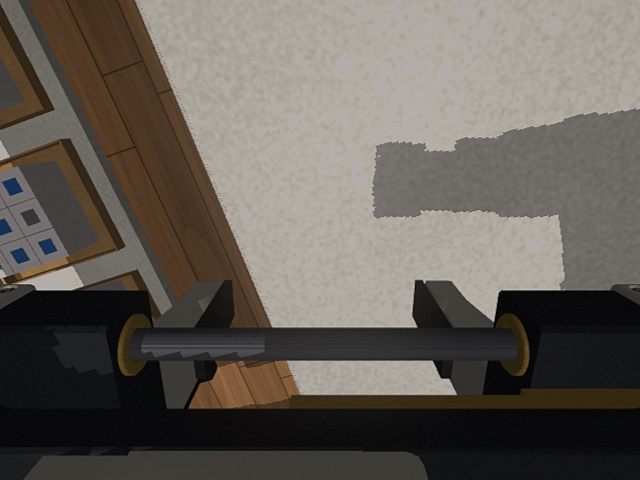

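```bash
python3 - <<'E'
from h import *
yaw=.08; p=[508,88,210.]
for k in (0,np.pi,-np.pi):
    for a in(0,.7,1.4): print(k,a,bot.solve_ik(p,down(yaw+k+a)))
# side-view check of the tabs' mid height
for uv in((272.3,233.4),(241.6,247.2)): print(onz("side",uv,133))
bot.move_gripper(74,10)
bot.move_ptp(p,down(yaw)); bot.pause(.3)
st=bot.read_state();print(st)
im=bot.camera("wrist");cv2.imwrite("pics/w1.png",im[:,:,::-1])
for c,s,m in blobs(orange(im),30): print('w',c,s,onz("wrist",c,147,st))
E
```

```text
0 0 [ 0.553  0.081 -0.302  0.    -1.188  2.669]
0 0.7 [ 0.553  0.081 -0.302  0.    -1.188 -2.914]
0 1.4 [ 0.553  0.081 -0.302  0.    -1.188 -2.214]
3.141592653589793 0 [ 0.553  0.081 -0.302  0.    -1.188 -0.473]
3.141592653589793 0.7 [ 0.553  0.081 -0.302  0.    -1.188  0.227]
3.141592653589793 1.4 [ 0.553  0.081 -0.302  0.    -1.188  0.927]
-3.141592653589793 0 [ 0.553  0.081 -0.302  0.    -1.188 -0.473]
-3.141592653589793 0.7 [ 0.553  0.081 -0.302  0.    -1.188  0.227]
-3.141592653589793 1.4 [ 0.553  0.081 -0.302  0.    -1.188  0.927]
[535.434  87.013 133.   ]
[481.685  83.017 133.   ]
{'t': 3.4667, 'joint_pos': array([ 0.553,  0.081, -0.302,  0.   , -1.188,  2.669]), 'qvel': array([-0.002, -0.   , -0.001, -0.001, -0.002, -0.   ]), 'tau': array([  0.014, -35.573,  28.927,   6.747,   0.002,  -0.003]), 'tcp_pos': array([508.002,  88.226, 209.946]), 'eef_rot': array([ 0.678,  0.735, -0.   , -0.   ]), 'contact_force': array([ 0.351, -0.305, -0.185]), 'moment': array([-0.052, -0.129,  0.007]), 'finger_force': 0.0, 'width': 74.20758068885918}
w [223.488 169.675] [207 161  34  19 496] [434.178 132.488 147.   ]
w [356.083 232.497] [351 213  10  39 288] [533.448  93.587 147.   ]
w [288.134 233.579] [284 214  10  39 292] [482.584  88.622 147.   ]
w [180.718 301.728] [172 290  20  27 298] [399.949  24.804 147.   ]
```

View pics/w1.png

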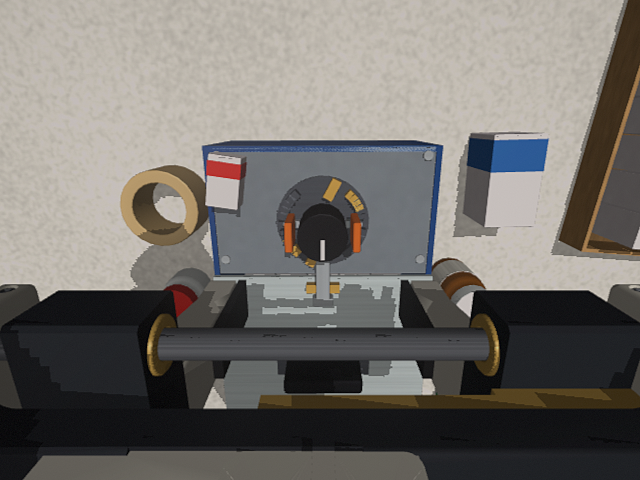

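The wrist view shows the tabs at (288,234) and (356,232). They are symmetric about the tool in x, and the box is square to the tool. The other half-turn leaves joint 6 room to turn the knob, so I'll take it, check from that side and descend.

```bash
python3 - <<'E'
from h import *
q=down(.08-np.pi); p=[508,87.5,210.]
bot.move_ptp(p,q); bot.pause(.2)
st=bot.read_state()
im=bot.camera("wrist");cv2.imwrite("pics/w2.png",im[:,:,::-1])
for c,s,m in blobs(orange(im),30): print('w',c,s,onz("wrist",c,147,st))
bot.line_to([508,87.5,160],100); bot.pause(.2)
im=bot.camera("wrist");cv2.imwrite("pics/w3.png",im[:,:,::-1])
st=bot.read_state();print(st["t"],st["tcp_pos"],st["contact_force"],st["moment"],st["joint_pos"])
for c,s,m in blobs(orange(im),30): print('w',c,s,onz("wrist",c,147,st))
E
```

```text
w [502.093  90.671] [ 478   65   49   52 1989] [397.501 -23.348 147.   ]
w [289.529 234.687] [285 221   9  30 227] [534.037  88.993 147.   ]
w [358.027 234.677] [354 220   9  30 226] [482.564  84.826 147.   ]
w [411.938 277.183] [398 272  32  12 224] [436.668 116.09  147.   ]
7.3167 [508.333  87.659 160.62 ] [0.481 0.793 0.511] [ 0.058 -0.003 -0.021] [ 0.552  0.117 -0.378  0.    -1.075 -0.472]
w [533.734  84.676] [ 505   54   58   62 2764] [404.136 -21.714 147.   ]
w [283.933 252.972] [278 228  13  49 433] [533.657  85.61  147.   ]
w [364.95  233.567] [361 228   9  12  60] [485.058  69.042 147.   ]
w [366.279 257.591] [362 241  10  36 330] [482.43   84.525 147.   ]
```

View pics/w3.png

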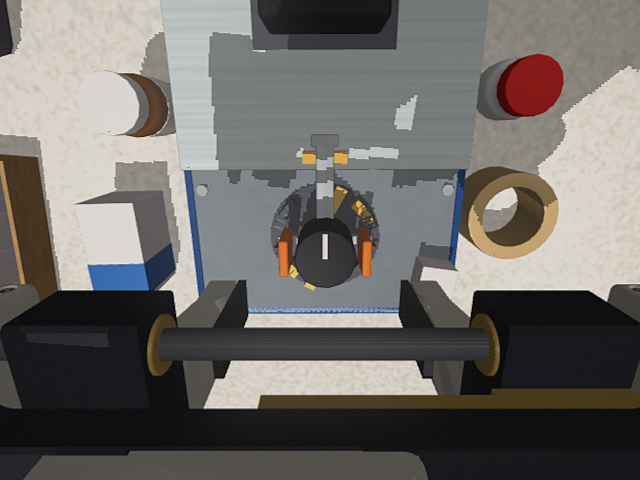

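The wrist view from the other side shows the knob at (325,252) with tabs at (284,253) and (366,258), clear of the fingers. The knob axis fits (508, 88.3), so I'm descending and pinching in small steps.

```bash
python3 - <<'E'
from h import *
bot.line_to([508,88.3,160],100)
bot.line_to([508,88.3,120],60); bot.pause(.3)
s=bot.read_state(); print(s["t"],s["tcp_pos"],s["contact_force"],s["moment"])
for w in(60,56,53,50):
    bot.move_gripper(w,8); bot.pause(.1)
    s=bot.read_state(); print(w,s["t"],s["width"],s["finger_force"],s["tcp_pos"],s["contact_force"],s["moment"])
E
```

```text
8.6833 [508.133  88.369 120.276] [-0.095  0.047  0.427] [ 0.079 -0.069  0.058]
60 9.3 59.993368845801335 0.0 [507.992  88.272 119.991] [-0.665  0.139  0.205] [ 0.059 -0.014  0.002]
56 9.75 55.898555638116 0.0 [508.024  88.281 120.016] [-0.609  0.051 -0.506] [ 0.068 -0.029  0.016]
53 10.175 52.95004848175623 0.0 [508.006  88.298 120.009] [ 0.439 -0.565  0.316] [ 0.112 -0.047 -0.015]
50 10.6 50.05801689639506 0.0 [507.985  88.281 119.975] [-0.428 -0.67  -0.22 ] [ 0.072 -0.014  0.005]
```

```bash
python3 - <<'E'
from h import *
a=bot.camera("wrist");b=bot.camera("side")
b=cv2.resize(b[190:310,180:340],None,fx=3,fy=3)
a=a[100:400,120:520]
cv2.imwrite("pics/p4.png",np.hstack([cv2.copyMakeBorder(a,0,60,0,0,0),b])[:,:800,::-1])
E
```

```text
(no output)
```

View pics/p4.png

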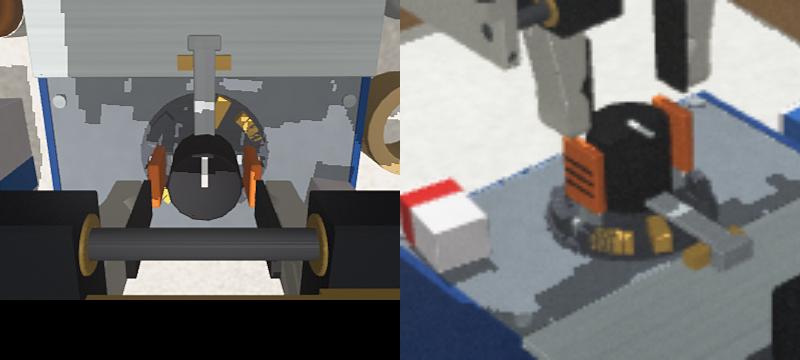

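```bash
python3 - <<'E'
from h import *
def proj(n,p,st=None):
    c,V=cam(n,st); q=np.linalg.inv(V)@np.r_[p,1]; return np.array([c["cx"]-c["fx"]*q[0]/q[2],c["cy"]+c["fy"]*q[1]/q[2]])
s=bot.read_state()
r=R.from_quat(s["eef_rot"]).as_matrix()
for sg in(-1,1):
    for dz in(0,19):
        p=s["tcp_pos"]+r@np.array([0,sg*25,-dz]); print(p,"side",proj("side",p),"wrist crop",proj("wrist",p,s)-[120,100])
for uv in((228,232),(243,235)):
    for z in(120,140,150): print(uv,onz("side",uv,z))
# tab outer/top corners expected in the side view
for x in(-29,29):
    for z in(116,148):
        p=np.array([508,88.3,z])+R.from_euler('z',.08).apply([x,0,0]); print("tab",p,proj("side",p),proj("wrist",p,s)-[120,100])
E
```

```text
[532.915  90.312 119.996] side [269.74  240.891] wrist crop [161.85 167.53]
[532.916  90.312 138.996] side [269.346 229.335] wrist crop [157.97  181.148]
[483.075  86.315 119.997] side [241.637 253.878] wrist crop [247.021 167.569]
[483.075  86.315 138.997] side [240.895 242.085] wrist crop [251.155 181.191]
(228, 232) [499.362 147.369 120.   ]
(228, 232) [482.604 118.145 140.   ]
(228, 232) [474.225 103.532 150.   ]
(243, 235) [511.894 127.013 120.   ]
(243, 235) [494.597  98.664 140.   ]
(243, 235) [485.948  84.49  150.   ]
tab [479.093  85.982 116.   ] [239.476 257.407] [252.928 164.979]
tab [479.093  85.982 148.   ] [238.17  237.448] [261.195 188.563]
tab [536.907  90.618 116.   ] [271.994 242.285] [155.883 164.934]
tab [536.907  90.618 148.   ] [271.373 222.793] [148.055 188.509]
```

The fingertips show at z≈150 in the side view, at about (238,233), above the tabs. They also end short of where the TCP projects in the wrist view, which explains the missing contact: the physical tips sit about 30 mm behind the reported TCP. I'll open, feel down in guarded steps, and measure the tip again.

```bash
python3 - <<'E'
from h import *
bot.move_gripper(74,8)
z=120
f0=bot.read_state()["contact_force"]
while z>102:
    z-=3; bot.line_to([508,88.3,z],60); bot.pause(.05)
    s=bot.read_state(); 
    if abs((s["contact_force"]-f0)).max()>5: print("touch",z,s["contact_force"]);break
print(s["t"],s["tcp_pos"],s["contact_force"],s["moment"])
a=bot.camera("wrist");b=bot.camera("side")
b=cv2.resize(b[190:290,190:323],None,fx=3,fy=3)
a=a[100:400,120:520]
cv2.imwrite("pics/p5.png",np.hstack([a,b])[:,:800,::-1])
E
```

```text
13.15 [507.961  88.252 101.91 ] [ 0.276 -0.25  -0.071] [ 0.064 -0.046 -0.034]
```

View pics/p5.png

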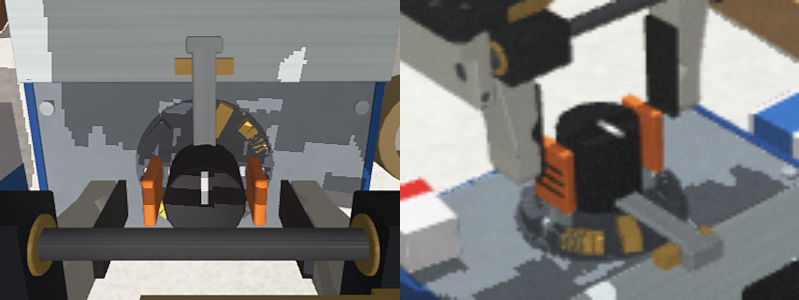

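```bash
python3 - <<'E'
from h import *
u=R.from_euler('z',.08).as_matrix()
for uv in((230,250),(283,228)):
    for z in(125,130,135,140): print(uv,z,u.T@(onz("side",uv,z)-[508,88.3,z]))
E
```

```text
(230, 250) 125 [-35.296  12.178   0.   ]
(230, 250) 130 [-39.766   5.67    0.   ]
(230, 250) 135 [-44.236  -0.838   0.   ]
(230, 250) 140 [-48.706  -7.346   0.   ]
(283, 228) 125 [56.794  7.996  0.   ]
(283, 228) 130 [51.322  1.534  0.   ]
(283, 228) 135 [45.851 -4.929  0.   ]
(283, 228) 140 [ 40.379 -11.392   0.   ]
```

The tips are about 32 mm above the reported TCP (z≈133 now, by both fingers), so the pinch height is a TCP z of about 88. I'm continuing with guarded steps, then pinching.

```bash
python3 - <<'E'
from h import *
z=102; f0=bot.read_state()["contact_force"]
while z>88:
    z-=2; bot.line_to([508,88.3,z],60); bot.pause(.05)
    s=bot.read_state()
    if abs((s["contact_force"]-f0)).max()>4: print("touch",z,s["contact_force"]);break
print(s["t"],s["tcp_pos"],s["contact_force"],s["moment"])
for w in(62,58,56,54,52):
    bot.move_gripper(w,8); bot.pause(.1)
    s=bot.read_state(); print(w,s["t"],s["width"],s["finger_force"],s["tcp_pos"],s["contact_force"],s["moment"])
    if abs(s["contact_force"]).max()>8:break
E
```

```text
15.35 [507.957  88.278  87.922] [ 0.096 -0.124  0.28 ] [ 0.052 -0.016 -0.008]
62 15.9417 61.97835600322767 0.0 [507.989  88.292  87.989] [ 0.533 -0.25   0.014] [ 0.082 -0.075 -0.041]
58 16.3917 58.3071772189215 1.050468273460865 [507.711  88.226  87.936] [-2.554  1.794  1.199] [0.152 0.818 0.012]
56 16.775 55.92642757082209 2.4600185081362724 [508.082  88.27   87.995] [-1.098 -0.408 -0.236] [0.049 0.232 0.047]
54 17.1583 54.08745763062433 2.9509685933589935 [508.029  88.292  88.014] [-0.076 -0.708  0.121] [-0.015  0.149 -0.026]
52 17.5417 51.65183252027862 3.442736528813839 [507.961  88.282  87.992] [-1.2    0.313 -1.474] [-0.149  0.13   0.045]
```

Forces match the tab springs and are balanced. Next I'll pinch fully, gently, and turn with moment feedback.

```bash
cat > turn.py <<'E'
from h import *
P=[508,88.3,88]
def avg(n=4):
    v=[]
    for _ in range(n):
        bot.pause(.02); s=bot.read_state(); v.append(np.r_[s["moment"][2],s["contact_force"],s["finger_force"],s["width"]])
    return np.mean(v,0),s
bot.move_gripper(44,11); bot.pause(.15)
b,s=avg(6); print("pinched",s["t"],b)
a=0; hit=False; base=[]
if not(44.5<b[5]<50.5 and b[4]<18): raise SystemExit("bad pinch")
while a<1.45:
    step=.08 if a<.75 else .02
    a+=step
    bot.line_to(P,60,down(.08-np.pi+a)); m,s=avg(3 if a<.75 else 5)
    d=abs(m[0]-b[0])
    print(round(a,2),round(s["t"],2),m)
    if a<.76: base.append(m[0])
    if a<.76 and d>.2: print("early load");break
    if a>=.76 and abs(m[0]-np.mean(base))>.1: hit=True;print("stop felt");break
E
python3 turn.py
```

```text
pinched 18.125 [ 0.022 -5.263  0.162  4.977 11.011 45.469]
0.08 18.43 [ 0.016 -5.765  0.649  5.59  11.013 45.205]
0.16 18.73 [ 0.084 -6.149  0.612  5.762 11.013 45.573]
0.24 19.02 [ 0.048 -6.547  0.608  5.797 11.013 45.514]
0.32 19.32 [ 0.015 -6.618  0.325  5.443 11.013 45.583]
0.4 19.62 [ 0.058 -6.734  0.266  6.239 11.013 45.554]
0.48 19.93 [ 0.029 -6.859  0.445  6.806 11.013 45.413]
0.56 20.23 [-0.006 -7.799  0.347  6.708 11.013 45.428]
0.64 20.52 [ 0.03  -7.463 -0.311  6.911 11.013 45.422]
0.72 20.82 [ 0.039 -7.583 -0.496  7.478 11.012 45.569]
0.8 21.16 [ 0.041 -8.205 -0.49   7.45  11.012 45.536]
0.82 21.49 [ 0.025 -7.966 -0.901  7.129 11.012 45.454]
0.84 21.82 [ 0.016 -8.011 -0.44   7.276 11.011 45.461]
0.86 22.16 [ 0.014 -7.771 -0.713  7.848 11.011 45.648]
0.88 22.49 [ 0.026 -8.106 -0.662  7.95  11.011 45.439]
0.9 22.82 [ 0.051 -8.32  -1.016  7.936 11.011 45.411]
0.92 23.16 [ 0.044 -7.736 -1.152  7.789 11.011 45.391]
0.94 23.49 [ 0.016 -7.852 -0.904  7.854 11.011 45.568]
0.96 23.82 [ 0.009 -7.946 -1.16   7.692 11.011 45.484]
0.98 24.16 [ 0.004 -8.092 -1.421  7.385 11.011 45.448]
1.0 24.49 [ 0.048 -7.947 -1.221  7.579 11.011 45.503]
1.02 24.82 [ 0.005 -7.992 -1.06   7.951 11.011 45.447]
1.04 25.16 [ 0.003 -8.421 -1.17   8.216 11.011 45.355]
1.06 25.49 [-0.    -8.752 -1.711  7.788 11.011 45.502]
1.08 25.82 [ 0.011 -8.258 -1.589  8.141 11.01  45.531]
1.1 26.16 [-0.067 -8.599 -1.367  8.426 11.012 45.436]
stop felt
```

```bash
python3 - <<'E'
from h import *
def avg(n):
    v=[]
    for _ in range(n):
        bot.pause(.02); s=bot.read_state(); v.append(np.r_[s["moment"],s["contact_force"],s["finger_force"],s["width"]])
    return np.mean(v,0),s
m,s=avg(10); print(m)
if m[2]>-.13:
    bot.line_to([508,88.3,88],60,down(.08-np.pi+1.11)); m,s=avg(10); print(m)
a=bot.camera("wrist");b=bot.camera("side")
b=cv2.resize(b[190:290,190:323],None,fx=3,fy=3)
cv2.imwrite("pics/p6.png",np.hstack([a[100:400,120:520],b])[:,:800,::-1])
print(s["t"],s["tcp_pos"],s["joint_pos"])
E
```

```text
[-0.577  3.164 -0.055 -8.295 -1.59   8.516 11.012 45.519]
[-0.583  3.159 -0.158 -8.327 -1.461  8.245 11.015 45.419]
26.7417 [506.574  87.458  87.986] [ 0.553  0.19  -0.476 -0.    -0.908  0.637]
```

View pics/p6.png

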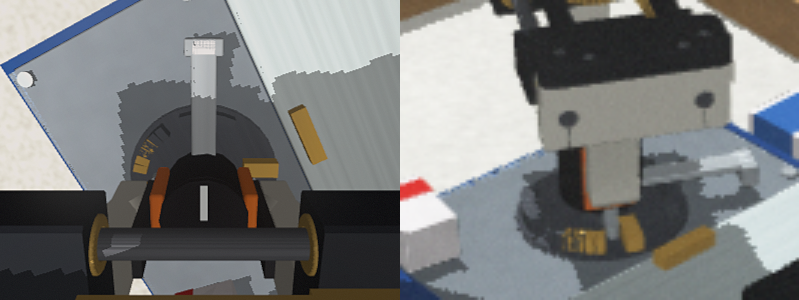

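The knob turned with the tool: the locking arm stands clear of the keeper and the stop is felt at about 0.16 N m. I'm releasing in steps and checking by spring force that the tabs come out.

```bash
python3 - <<'E'
from h import *
for w in(51,56,57,62,74):
    bot.move_gripper(w); bot.pause(.15); s=bot.read_state(); print(w,s["t"],s["width"],s["finger_force"],s["moment"],s["contact_force"],s["tcp_pos"])
    if w==57 and s["finger_force"]<.8: print("tabs not out");break
else:
    bot.line_to([508,88.3,140],120); 
    s=bot.read_state(); im=bot.camera("wrist"); cv2.imwrite("pics/w7.png",im[:,:,::-1])
    for c,st,m in blobs(orange(im),30): print('w',c,st,onz("wrist",c,147,s))
    print(s["t"])
E
```

```text
51 27.375 51.21727309448185 2.974104881286621 [ 0.605  1.513 -0.058] [-4.832  1.479  0.323] [507.828  88.365  87.783]
56 27.9 56.2087938732849 1.182928942143917 [-0.753  0.555 -0.002] [-1.347 -2.367 -2.072] [508.112  88.029  87.987]
57 28.2833 57.13865786420438 1.0996279120445251 [-0.717  0.313 -0.003] [-0.949 -1.136 -1.413] [508.077  88.277  88.031]
62 28.8083 61.82951945517455 0.0 [-0.034 -0.043 -0.016] [0.174 0.31  0.765] [508.444  88.614  88.237]
74 29.45 73.8503939750286 0.0 [-0.008 -0.058  0.008] [0.667 0.375 0.218] [507.999  88.308  88.009]
w [279.532 270.888] [274 252  11  39 376] [518.912 110.989 147.   ]
w [370.964 272.219] [366 254  12  39 365] [498.943  63.184 147.   ]
w [312.821 376.095] [300 360  27  33 503] [446.07 120.48 147.  ]
30.0333
```

```bash
python3 - <<'E'
import cv2
im=cv2.imread("pics/w7.png"); cv2.imwrite("pics/w7c.png",cv2.resize(im[150:330,220:440],None,fx=3,fy=3))
E
```

```text
(no output)
```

View pics/w7c.png

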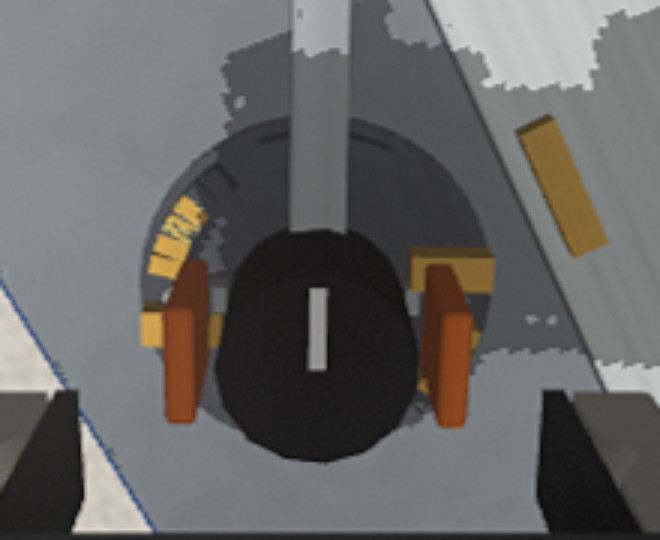

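Both tabs are out and symmetric: in the 3x crop their outer faces are at 164 and 470 about the marker at 318. The arm is clear of the cover. Next is the cover grip, checked against the first pictures.

```bash
cat > slide.py <<'E'
from h import *
d=np.array([np.sin(.08),-np.cos(.08),0])
g=np.array([508,88.3,0])+140*d
print("pred",g,"top",onz("top",(391.9,288.7),138),"side",onz("side",(326,289.7),127), "tri",tri(ray("top",(391.9,288.7)),ray("side",(326,289.7))))
q=down(.08-np.pi/2)
def show(w):
    s=bot.read_state(); print(w,round(s["t"],2),s["tcp_pos"],s["contact_force"],s["width"],s["finger_force"]); return s
bot.line_to([508,88.3,155],120)
bot.move_ptp([g[0],g[1],155],q)
f0=show("above")["contact_force"]
for z in(125,112,100,94,88):
    bot.line_to([g[0],g[1],z],80); bot.pause(.05); s=show(z)
    if abs(s["contact_force"]-f0).max()>5: raise SystemExit("touch")
bot.move_gripper(8,15); bot.pause(.15); s=show("grip")
if not 12<s["width"]<17: raise SystemExit("no grip")
for t in(10,50,80,92,96,98,99,100):
    bot.line_to([g[0]+t*d[0],g[1]+t*d[1],88],60); s=show(t)
    if np.dot(s["contact_force"],d)<-12: print("end stop");break
E
python3 slide.py
```

```text
pred [519.188 -51.252   0.   ] top [518.    -49.912 138.   ] side [515.213 -55.611 127.   ] tri [518.831 -52.098 123.447]
above 31.09 [518.934 -51.313 154.43 ] [ 0.134 -0.144 -0.787] 74.19061659972081 0.0
125 31.67 [519.534 -50.922 125.297] [ 1.192 -0.843  0.502] 73.81199753559649 0.0
112 32.02 [519.254 -51.336 112.181] [0.101 1.032 0.536] 74.08568246842154 0.0
100 32.38 [519.163 -51.33  100.045] [-0.536  0.15  -0.091] 74.19541619780102 0.0
94 32.67 [519.106 -51.298  93.925] [ 0.269 -0.65   0.719] 74.06526476651507 0.0
88 32.98 [519.032 -51.314  87.787] [ 0.421 -0.229 -0.659] 73.8307628243617 0.0
grip 34.1 [519.213 -52.519  88.012] [ 1.745 -7.199 -1.201] 14.121201496979255 15.011384189128876
10 34.42 [520.028 -61.892  88.025] [-0.023 -2.883  0.122] 14.101820625679204 15.01241147518158
50 35.23 [ 523.333 -101.778   88.015] [ 0.544 -2.035  0.474] 13.98646290953756 15.012120008468628
80 35.88 [ 525.813 -131.801   88.032] [ 2.84  -2.299 -0.818] 13.776994458325019 15.0130994617939
92 36.23 [ 526.769 -143.382   88.028] [ 3.677 -2.116 -1.163] 13.882033280046219 15.01101404428482
96 36.48 [ 527.063 -147.02    88.041] [ 2.682 -0.216 -2.367] 14.034230231157306 15.009252279996872
98 36.73 [ 527.22  -148.848   88.012] [ 3.038  1.334 -1.07 ] 13.887859843208432 15.008871406316757
99 36.98 [ 527.293 -149.812   88.03 ] [ 3.932  2.342 -1.14 ] 14.189486378882508 15.008933991193771
100 37.23 [ 527.351 -150.898   88.008] [ 3.597  2.105 -1.517] 13.915153451756204 15.00917136669159
```

```bash
python3 - <<'E'
from h import *
d=np.array([np.sin(.08),-np.cos(.08),0]); g=np.array([508,88.3,0])+140*d
for t in(101,102,103):
    bot.line_to([g[0]+t*d[0],g[1]+t*d[1],88],40); bot.pause(.05); s=bot.read_state(); print(t,s["tcp_pos"],s["contact_force"])
    if s["contact_force"][1]>8: break
p=s["tcp_pos"]
for w in(20,40,74): bot.move_gripper(w); bot.pause(.1); s=bot.read_state(); print(w,s["t"],s["width"],s["tcp_pos"],s["contact_force"])
bot.line_to([p[0],p[1],160],100); bot.line_to([p[0],p[1],230],150)
b=bot.move_joints([1.544,.359,.012,0,-1.224,-.288]); print(bot.read_state()["t"])
a=bot.camera("top");b=bot.camera("side")
for c,st,m in blobs(orange(a),12): print(c,st,onz("top",c,147))
for c,st,m in blobs((a.max(2)<45),300): print('dark',c,st,onz("top",c,138))
cv2.imwrite("pics/f.png",np.hstack([a[150:450,230:560],b[200:500,100:550]])[:,:790,::-1])
E
```

```text
101 [ 527.439 -151.952   88.029] [ 4.718  2.414 -2.742]
102 [ 527.457 -152.254   88.019] [ 4.089  6.163 -0.129]
103 [ 527.49  -152.231   88.022] [ 2.236 12.319  1.463]
20 38.6333 20.354833789632796 [ 527.039 -154.252   87.906] [-0.083 -0.102  0.145]
40 39.3333 39.87112333959795 [ 527.418 -153.902   87.987] [0.357 0.308 0.013]
74 40.2083 73.99408828149001 [ 527.404 -153.918   87.994] [ 0.139 -0.967 -0.527]
44.7
[279.4   288.029] [276 282   8  14  35] [518.239 111.437 147.   ]
[313.    302.412] [309 295   9  16  51] [497.925  63.918 147.   ]
[267.818 350.545] [264 345   7  14  55] [431.671 126.318 147.   ]
[374.995 396.728] [362 383  27  28 591] [368.902 -21.318 147.   ]
dark [120.579  14.367] [  38    0  170   47 4197] [946.298 364.553 138.   ]
dark [237.946  25.087] [230   0  17  54 633] [931.404 182.067 138.   ]
dark [429.112  68.909] [ 391   39   78   61 4545] [ 861.835 -117.087  138.   ]
dark [595.26   86.915] [ 546   44   94   78 6116] [ 835.315 -379.249  138.   ]
dark [429.834 126.473] [ 372  116  113   27 2002] [ 766.533 -114.577  138.   ]
dark [458.501 283.101] [449 259  20  48 713] [ 526.103 -147.322  138.   ]
dark [298.003 296.258] [283 282  40  30 623] [507.229  85.333 138.   ]Traceback (most recent call last):
  File "<stdin>", line 13, in <module>
    return _nx.concatenate(arrs, 1, dtype=dtype, casting=casting)
           ~~~~~~~~~~~~~~~^^^^^^^^^^^^^^^^^^^^^^^^^^^^^^^^^^^^^^^
ValueError: all the input array dimensions except for the concatenation axis must match exactly, but along dimension 0, the array at index 0 has size 300 and the array at index 1 has size 280
```

The end stop was felt at full travel. The top view puts the tabs 51.7 mm apart, so both are out, and the cover has moved about 98–100 mm. The red-lidded tub is where it was at the start and the arm is clear, so I'm handing in.

```bash
python3 -c "
from plant import bot
print(bot.close_job())"
```

```text
the job is handed in; nothing more can be done
None
```

I handed the job in at about 45 s (the hand-in returned no verdict): the knob is caught in its open catch at about 1.1 rad with both tabs out, and the cover is slid to its end stop and released; of the bystanders, I only re-measured the red-lidded tub (unmoved).

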